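# Clamp a stone tile with a thread spool

### The job

The stone tile on the gluing board has to be held against the dark, spring-backed fence while its glue grips: slide the smaller of the two thread spools up off its spindle and lower it, upright, right down to the board in the gap between the tile and the stop blocks, at the one block where the gap is wide enough for it. Then push the spool against the tile until the tile's edge lies flush on the fence along its whole length, and finish like that, still holding the spool and pressing firmly against the fence's springs: do not let go. Leave the other things on the bench where they are.

Things in the scene. Friction and masses are not known exactly. Their poses are not given: they have to be found in the camera images.
- small_spool: the smaller thread spool: plain upright cylinder 40 mm in diameter and 54 mm tall, amber thread between wooden end rims of the same diameter, 16 mm hole through it, 40 to 85 g; stands on its stand's base with the spindle through its hole. Origin: centre of its underside, z along its axis (up)
- small_stand: fixed thread stand that carries the small spool: round wooden base 70 mm in diameter and 12 mm high with an upright 10 mm steel spindle in its centre whose tip is 78 mm above the table (12 mm above the spool's top). Origin: centre of the underside, on the table
- big_spool: the bigger thread spool, 60 mm in diameter and 54 mm tall, on an identical stand; to be left alone. Origin: centre of its underside. The two stands trade places from start to start
- board: fixed gluing board, plywood, 190 x 210 mm (its x, y), 12 mm thick. Origin: on the table, under the point 10 mm from its middle towards the stops, so it spans x = -85 to +105 mm; its x axis points towards the fence, its y axis runs along the fence. Its top is 12 mm above the origin
- fence: dark wooden fence on the board's +x side, 20 mm thick, 200 mm long, 26 mm high; its inner face is at x = +70 mm of its own frame. Origin as built 12 mm straight above the board's; axes as the board's. Spring-backed: pushed towards +x it gives up to 8 mm, with 3.6 N at the start rising to 13 N. Pressed in by some 6 mm it makes a good hold
- tile: loose stone tile lying flat on the board, 40 x 180 mm (its x, y), 12 mm thick, 0.17 to 0.29 kg, polished (friction about 0.3), at the start 7 to 10 mm (at its middle) away from the fence and up to 0.04 rad askew. Origin: centre of its underside; its +x edge is the one that goes flush on the fence, its -x edge faces the stop blocks
- tile_edge_left (a point): point on the tile's +x edge face at half thickness, 2 mm from its +y end; flush when it is at x = 70 mm in the fence's frame
- tile_edge_right (a point): point on the tile's +x edge face at half thickness, 2 mm from its -y end; flush when it is at x = 70 mm in the fence's frame
- short_stop: shortest of three stop blocks fixed side by side, 50 mm apart, in changing order, facing the tile: 50 wide (y), 37 long (x), 12 mm high. Origin: middle of its rear edge, on the board's top, at board x = -75 mm; axes as the board's; front face at its x = +37 mm. The only gap that takes the spool: 68 mm once the tile meets the fence, 54 to 65 at the start; longer neighbour blocks wall its sides
- middle_stop: stop block 77 mm long, otherwise as the short one; the gap before it is 28 mm when the tile just touches the fence, too narrow
- long_stop: stop block 89 mm long, otherwise as the short one; the gap before it is 16 mm when the tile just touches the fence, too narrow
- pliers: bystander: loose red-handled pliers lying flat, 140 mm long and 14 mm high. Origin near its middle, on the table
- awl: bystander: loose awl with a plastic handle lying flat, 150 mm long. Origin on the table
- glue_jar: bystander: loose closed jar, 48 mm in diameter, 60 mm tall. Origin: centre of its underside
Mind the look-alikes: they are no part of the job. Leave any green look-alike of the small_spool alone. Of the things shaped like the tile, the marble one is meant.

How it is judged:
On the way, in this order (a step that is already met when the one before it is completed fails the run):
1. the small spool has been lifted clear of its spindle, in the fingers (z of small_spool in the frame of small_stand above 0.08 m and contact force between small_spool and the fingers above 1 N), for 0.1 s.
2. the small spool is upright, down on the board, in the gap before the short stop block (z of small_spool in the frame of board below 0.017 m and angle between small_spool's own z axis and vertical below 0.15 rad and y of small_spool in the frame of short_stop between -0.014 and 0.014 m and x of small_spool in the frame of short_stop between 0.054 and 0.1 m), for 0.1 s.
At the end, for the whole second after the job is handed in: Fingers hold the small spool (over 2 N), upright (0.15 rad), underside within 5 mm of the board, within 14 mm sideways of the short stop's middle; spool presses tile and tile presses fence with over 3 N; tile flat, both edge ends within 2 mm of the fence; bystanders within 25 mm (all of step 2 and x of each of tile_edge_left, tile_edge_right in the frame of fence above 0.068 m and z of tile in the frame of board below 0.015 m and angle between tile's own z axis and vertical below 0.05 rad and contact force between tile and fence above 3 N and contact force between small_spool and tile above 3 N and contact force between small_spool and the fingers above 2 N); the arm keeps its last pose, push and grip.
It fails at once if the big spool is moved by more than 25 mm (distance of big_spool from where it was at the start of the episode above 0.025 m).
It fails at once if the pliers is moved by more than 25 mm (distance of pliers from where it was at the start of the episode above 0.025 m).
It fails at once if the awl is moved by more than 25 mm (distance of awl from where it was at the start of the episode above 0.025 m).
It fails at once if the glue jar is moved by more than 25 mm (distance of glue_jar from where it was at the start of the episode above 0.025 m).
It also fails if it takes over 40 s, if anything falls off the work surface, if the arm or the gripper's body presses on something with over 40 N, if the wrist force passes 120 N, or if a joint passes its speed limit or range.

### The arm

A 6-joint arm with a two-finger parallel gripper is mounted at the origin on the work surface. World frame = base frame: x ahead of the robot, y to its left, z up, the work surface at z = 0. Lengths are in m, angles in rad, forces in N, time in s.
With the tool pointing down it reaches from about 0.3 to 0.775 m from the base axis. Payload 14.6 kg.
Tool frame: the origin (TCP) lies at the very end of the fingers, on their centre line; the grasp point (between the pads) lies 19 mm behind it; z points along the fingers, y is the line along which they close (so a half turn about z gives the same grasp; the last joint's range is limited). The gripper opens to 94 mm and grips with 3 to 60 N. Pads are 16 mm wide; open, the fingers measure 119 mm over their backs; the gripper's body (75 mm by 177 mm) begins 78 mm behind the grasp point.
Start: joints at [-1.213, 0.3, 1.521, -0, 1.321, -0.067], TCP at [0.227, -0.501, 0.205] pointing down, gripper open.
Joint ranges: [-3.03, 3.03], [-0.79, 2.21], [0.23, 2.52], [-1.04, 4.18], [0, 3.07], [-2.55, 2.55]. Speed limits (rad/s): [2.22, 2.22, 2.57, 3.14, 3.14, 3.14].

### API

Orientations are given as [roll, pitch, yaw] about the fixed x, y, z axes, in that order (R = Rz(yaw) Ry(pitch) Rx(roll)).
In Python, from station import ctrl, cams gives the robot as it stands. The module is installed in compiled form; this text tells all that it offers.
- The arm moves only by the tool arm_command, never from a script. Its argument "plan" is a list that holds one entry, the list of rows, each a list of 7 numbers: the shift along the tool's x, y, z in mm, then the turn, a rotation vector about the tool's x, y, z in rad, then the closure, from -1 (fully open) to 1 (shut). A call has 1 to 12 rows; each row is the pose to reach, as a shift and turn from the pose commanded when the call began, along the tool's axes at that moment; what a row does not reach only later rows make up. A row lasts 1/10 s, in which the tool goes at most 50 mm and 8.59 degrees, less where a joint would pass 70% of its speed; a pose out of reach is approached as far as the arm can. A call with a gripper value outside its range is refused whole. The fingers move at their own pace and stop on an object; "squeeze" is the grip in N (left out, the last holds). Time passes only in rows, so rows that repeat a pose let the fingers close. It gives the time, the measured TCP pose, the force, the opening and the grip force at its end, in the units of the state.
- ctrl.get_obs(): the state, without advancing time (a new reading comes with each control period).
- cams.camera(name): name is "scene" or "top" or "wrist"; returns (picture, depth): 420x560x3 uint8, blue, green, red; 420x560 float32, m along the optical axis (not along the pixel's ray), 0 where there is no reading.
- cams.camera_info(name): a dict with "fx", "fy", "cx", "cy" (pixels), "dist_coeffs" ([k1, k2, p1, p2, k3] as OpenCV has them; the pictures are not rectified), "world_to_cam" (4x4, takes a point from world to camera coordinates). Camera axes: x right, y down, z forward; pixel columns grow to the right and rows downward; lengths in m; the calibration is good to about 2 mm. A picture is of the moment at which its call begins: read the wrist's pose just before it. camera_info takes no time and is no camera call; for the wrist camera it gives the pose at the moment of the call.
- ctrl.hand_in(): hands the job in; it is judged then, once.
The state is a dict: "time_s": time; "qpos": joint angles; "joint_vel": joint speeds; "tau": joint torques, N m; "ee_pos": TCP position; "eef_rot": TCP orientation; "force": force on the tool from outside, world axes, zero at the start; "moment": the same for the moment, N m; "grip_width": finger opening in m; "grip_force": force on a finger pad.
Only numpy, scipy, OpenCV 4.12 (cv2) and the standard library are available. Lean on these libraries where they do the work, as an engineer would, in place of code of your own. Each camera call takes 0.05 s, during which the arm holds its last target. There are 200 camera calls.

## Working session

There is one attempt and no reset: what is moved stays moved. The work goes in short steps, Python scripts to look and compute and a tool call to move; the robot and the scene stay as the last step left them, time stands still between calls to the robot, and variables do not carry over. Pictures are saved under pics/ and viewed, at most 10 in all, crops included, and the job is handed in when it is done.

Besides the shell and the picture viewer there is one more tool, called after "Call:" as a command line: name --argument value ..., lists and objects as JSON in quotes. arm_command: Moves the arm, as the interface text tells. Its arguments: {"type":"object","properties":{"plan":{"type":"array"},"squeeze":{"type":"number"}},"required":["plan"]}

```bash
mkdir -p pics
cat > h.py <<'E'
import numpy as np, cv2
from station import ctrl, cams
def K(i): return np.array([[i['fx'],0,i['cx']],[0,i['fy'],i['cy']],[0,0,1.]]),np.array(i['dist_coeffs'],float)
def ray(i,px,z):
    "pixels -> world points on the plane at height z"
    k,d=K(i); n=cv2.undistortPoints(np.array(px,float).reshape(-1,1,2),k,d).reshape(-1,2)
    T=np.linalg.inv(np.array(i['world_to_cam'])); v=np.c_[n,np.ones(len(n))]@T[:3,:3].T; o=T[:3,3]
    return o+v*((z-o[2])/v[:,2])[:,None]
def proj(i,P):
    k,d=K(i); W=np.array(i['world_to_cam']); return cv2.projectPoints(np.array(P,float).reshape(-1,3),cv2.Rodrigues(W[:3,:3])[0],W[:3,3],k,d)[0].reshape(-1,2)
def world(i,dep):
    "world xyz image from depth"
    k,d=K(i); h,w=dep.shape; u,v=np.meshgrid(np.arange(w),np.arange(h))
    n=cv2.undistortPoints(np.stack([u,v],-1).reshape(-1,1,2).astype(float),k,d).reshape(-1,2)
    T=np.linalg.inv(np.array(i['world_to_cam'])); p=np.c_[n,np.ones(len(n))]*dep.reshape(-1,1)
    return (p@T[:3,:3].T+T[:3,3]).reshape(h,w,3)
E
python3 - <<'E'
from h import *
for n in('top','scene'):
    i=cams.camera_info(n); p,d=cams.camera(n); cv2.imwrite(f'pics/{n}0.png',p); np.savez(f'{n}0.npz',p=p,d=d)
    print(n,i['fx'],np.linalg.inv(np.array(i['world_to_cam'])).round(3).tolist())
o=ctrl.get_obs(); print(o['ee_pos'],o['eef_rot'],o['grip_width'])
E
```

```text
top 431.6305564571556 [[-0.012, -0.997, 0.073, 0.399], [-1.0, 0.01, -0.028, 0.026], [0.028, -0.073, -0.997, 1.064], [0.0, 0.0, 0.0, 1.0]]
scene 420.80634969115704 [[0.1, 0.765, -0.636, 1.236], [0.995, -0.073, 0.069, -0.078], [0.006, -0.64, -0.769, 0.94], [0.0, 0.0, 0.0, 1.0]]
[ 0.22657405 -0.50089484  0.20493333] [-3.14051294e+00 -4.70670093e-05  4.24771630e-01] 0.09358292613072965
```

View pics/top0.png

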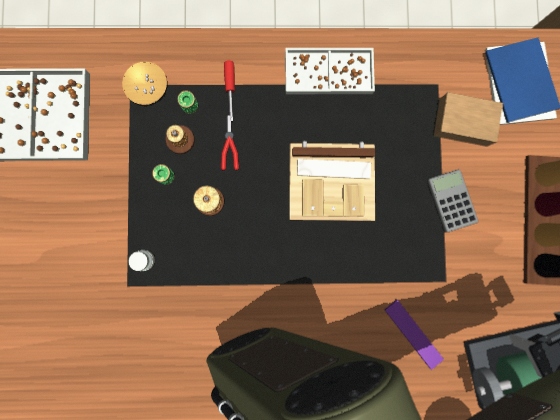

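View pics/scene0.png

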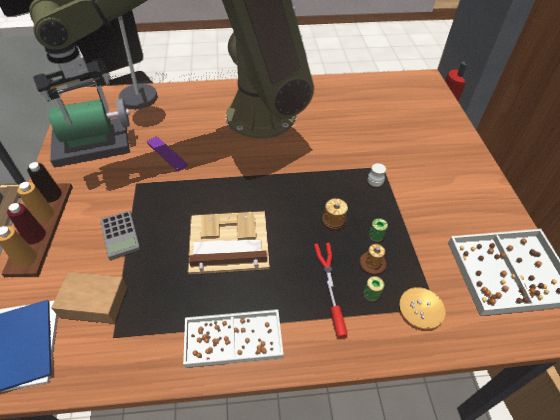

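Top view: the amber spools are at (178,137), the smaller, and (208,200), the bigger. Green look-alikes stand at (187,100) and (163,174). The board is at (333,182), the marble tile at (333,168) and the fence at (332,152). The short stop looks like the middle one at (333,200). I choose (178,137) and check it in a crop.

Run:
```python
from h import *
z=np.load('top0.npz'); p=z['p']; i=cams.camera_info('top')
a=cv2.resize(p[80:230,130:230],None,fx=4,fy=4,interpolation=cv2.INTER_NEAREST); b=cv2.resize(p[135:227,285:380],None,fx=4.2,fy=4.2,interpolation=cv2.INTER_NEAREST)
c=np.zeros((600,800,3),np.uint8); c[:a.shape[0],:a.shape[1]]=a; c[:b.shape[0],400:400+b.shape[1]]=b[:,:400]; cv2.imwrite('pics/crop.png',c)
W=world(i,z['d'])
for n,(u,v) in dict(small=(178,137),big=(208,200),g1=(187,100),g2=(163,174)).items():
    w=W[v-15:v+16,u-15:u+16].reshape(-1,3); s=w[(w[:,2]>.058)&(w[:,2]<.072)]
    print(n,len(s),s.min(0).round(4),s.max(0).round(4),((s.min(0)+s.max(0))/2).round(4))
hsv=cv2.cvtColor(p,cv2.COLOR_BGR2HSV)
R=W[135:230,280:385]; H=hsv[135:230,280:385]; 
def rect(m,h,n):
    m=cv2.morphologyEx(m.astype(np.uint8),cv2.MORPH_OPEN,np.ones((2,2)))
    c=max(cv2.findContours(m,0,1)[0],key=cv2.contourArea).reshape(-1,2)+[280,135]
    g=ray(i,c,h)[:,:2]*1000; print(n,cv2.minAreaRect(g.astype(np.float32)), g.min(0).round(),g.max(0).round())
rect((H[...,1]<40)&(H[...,2]>150),.024,'tile'); rect((H[...,2]<110)&(H[...,1]>80)&(R[...,2]>.03),.038,'fence')
rect(R[...,2]>.006,.012,'board')
# height map along columns through stops
for u in range(292,376,8): print(u,(W[140:222:3,u,2]*1000).round().astype(int).tolist())
```

```text
small 216 [0.6358 0.2222 0.058 ] [0.6749 0.2625 0.0714] [0.6554 0.2424 0.0647]
big 500 [0.4742 0.1387 0.0582] [0.533  0.1966 0.0713] [0.5036 0.1677 0.0647]
g1 3 [0.7319 0.2103 0.0582] [0.7484 0.2316 0.0595] [0.7401 0.2209 0.0588]
g2 3 [0.5506 0.2606 0.0584] [0.5694 0.2698 0.0596] [0.56   0.2652 0.059 ]
tile ((576.757080078125, -137.86630249023438), (179.5590057373047, 40.813316345214844), 86.79187774658203) [ 552. -228.] [600. -48.]
fence ((604.9599609375, -185.71771240234375), (97.31794738769531, 2.451331377029419), 89.6285400390625) [ 603. -234.] [ 607. -137.]
board ((547.7833251953125, -135.84239196777344), (209.1994171142578, 194.591796875), 89.19412231445312) [ 450. -242.] [645. -30.]
292 [7, 4, 12, 19, 21, 20, 14, 15, 12, 15, 18, 12, 14, 15, 10, 16, 14, 14, 11, 15, 15, 11, 12, 12, 12, 12, 14, 1]
300 [3, 5, 11, 42, 40, 35, 12, 20, 23, 21, 22, 22, 18, 12, 12, 15, 15, 14, 12, 11, 16, 10, 11, 15, 18, 13, 14, 1]
308 [5, 2, 12, 37, 40, 38, 13, 26, 27, 24, 25, 21, 10, 24, 26, 28, 25, 26, 25, 22, 1064, 24, 24, 19, 25, 27, 17, 1]
316 [4, 2, 11, 40, 38, 39, 13, 24, 23, 26, 23, 24, 22, 12
[... 161 characters left out ...]
27, 26, 14, -1]
332 [4, 5, 14, 41, 39, 38, 11, 27, 20, 28, 24, 30, 23, 13, 12, 9, 12, 15, 13, 17, 15, 26, 22, 26, 26, 23, 15, 0]
340 [5, 1, 14, 39, 37, 39, 12, 23, 27, 25, 27, 27, 26, 12, 12, 14, 13, 13, 12, 13, 13, 27, 21, 24, 24, 23, 12, 3]
348 [-1, 0, 13, 37, 37, 41, 14, 13, 28, 25, 1064, 25, 25, 15, 14, 26, 25, 24, 23, 23, 22, 25, 24, 22, 27, 24, 16, 3]
356 [3, 2, 12, 40, 40, 38, 14, 12, 24, 24, 23, 26, 23, 14, 15, 25, 27, 24, 25, 25, 26, 27, 23, 24, 26, 25, 16, 5]
364 [-1, 2, 12, 38, 37, 41, 13, 11, 20, 20, 24, 24, 28, 13, 13, 14, 11, 14, 14, 15, 9, 14, 11, 11, 12, 13, 14, 1]
372 [3, 4, 12, 37, 39, 41, 14, 14, 12, 12, 15, 12, 12, 15, 18, 14, 13, 13, 16, 11, 12, 13, 12, 9, 14, 10, 14, 6]
```

View pics/crop.png

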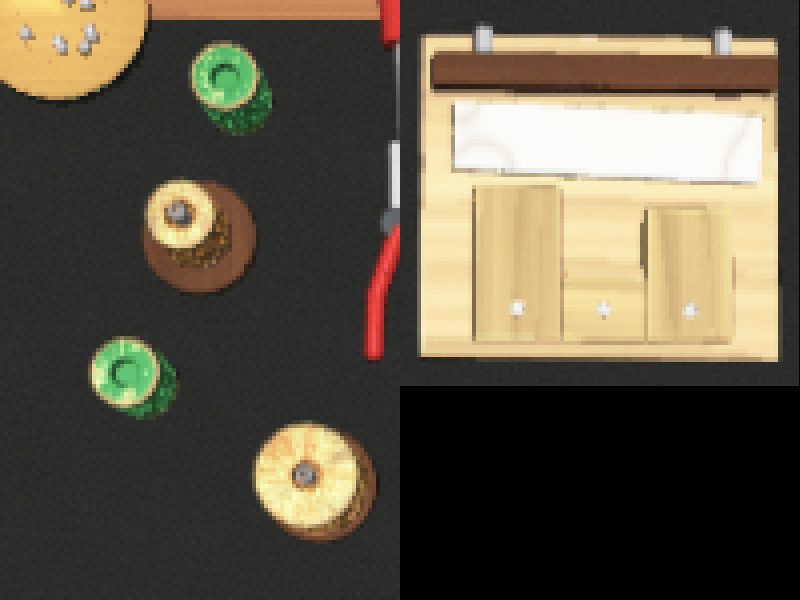

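The crop confirms it: amber thread with a steel spindle on a 70 mm base, top 39 to 40 mm across at (0.655, 0.242). The bigger amber spool is 58 mm across. The short stop is the middle block. Next I measure the gap edges, and go above the spool.

Run:
```python
from h import *
i=cams.camera_info('top'); z=np.load('top0.npz'); p=z['p']
f=lambda x,y:(285+(x-400)/4.2-.5,135+y/4.2-.5)
r=lambda n,pts,h:print(n,(ray(i,[f(*q) for q in pts],h)[:,:2]*1000).round(1).tolist())
r('board corners BL BR TL TR',[(419,357),(778,361),(421,36),(778,38)],.012)
r('fence inner edge top L R',[(432,88),(776,91)],.038)
r('tile TL TR BL BR',[(453,100),(762,117),(453,168),(758,183)],.024)
r('left block inner edge; right block inner edge',[(562,190),(562,340),(648,208),(646,340)],.024)
r('short front',[(565,277),(640,277)],.024)
r('long front, mid front',[(475,186),(558,186),(650,207),(730,207)],.024)
g=cv2.cvtColor(p,cv2.COLOR_BGR2HSV)
# scene view check of spool top and spindle tip
z=np.load('scene0.npz'); j=cams.camera_info('scene'); W=world(j,z['d'])[235:275,360:392].reshape(-1,3)
s=W[(W[:,2]>.06)&(W[:,2]<.07)]; print('scene small',len(s),s.min(0).round(4),s.max(0).round(4))
r0=np.linalg.norm
o=ctrl.get_obs(); print(o['time_s'])
```

```text
board corners BL BR TL TR [[455.5, -25.1], [450.9, -235.2], [644.9, -28.9], [642.5, -240.6]]
fence inner edge top L R [[608.5, -33.4], [605.5, -232.0]]
tile TL TR BL BR [[604.2, -46.4], [593.0, -226.8], [564.4, -45.8], [554.2, -223.4]]
left block inner edge; right block inner edge [[551.0, -108.9], [463.8, -107.2], [540.0, -158.8], [463.3, -155.8]]
short front [[500.3, -109.6], [499.9, -153.2]]
long front, mid front [[553.7, -58.4], [553.3, -106.6], [540.6, -159.9], [540.2, -206.6]]
scene small 148 [0.6398 0.2232 0.06  ] [0.6797 0.2603 0.0688]
0.1
```

Call:
arm_command --plan '[[[698,-500,25,0,0,-1.13,-0.36],[698,-500,25,0,0,-1.13,-0.36],[698,-500,25,0,0,-1.13,-0.36],[698,-500,25,0,0,-1.13,-0.36],[698,-500,25,0,0,-1.13,-0.36],[698,-500,25,0,0,-1.13,-0.36],[698,-500,25,0,0,-1.13,-0.36],[698,-500,25,0,0,-1.13,-0.36],[698,-500,25,0,0,-1.13,-0.36],[698,-500,25,0,0,-1.13,-0.36],[698,-500,25,0,0,-1.13,-0.36],[698,-500,25,0,0,-1.13,-0.36]]]' --squeeze 40

```text
time_s: 1.3
ee_pos: [0.5275, 0.0202, 0.1878]
eef_rot: [-3.141, 0.0, 1.555]
force: [-0.2, -0.5, 0.9]
grip_width: 0.0636
grip_force: 0.0
```

Call:
arm_command --plan '[[[224,126,8,0,0,0,-0.36],[224,126,8,0,0,0,-0.36],[224,126,8,0,0,0,-0.36],[224,126,8,0,0,0,-0.36],[224,126,8,0,0,0,-0.36],[224,126,8,0,0,0,-0.36],[224,126,8,0,0,0,-0.36]]]'

```text
time_s: 2.0
ee_pos: [0.6563, 0.241, 0.1784]
eef_rot: [-3.14, 0.001, 1.557]
force: [-0.4, -1.5, -0.5]
grip_width: 0.0636
grip_force: 0.0
```

Run:
```python
from h import *
o=ctrl.get_obs(); print(o['time_s'],o['ee_pos'],o['eef_rot'])
i=cams.camera_info('wrist'); p,d=cams.camera('wrist'); cv2.imwrite('pics/wrist0.png',p)
W=world(i,d); s=W[(W[...,2]>.061)&(W[...,2]<.071)&(abs(W[...,0]-.657)<.04)&(abs(W[...,1]-.242)<.04)]
print(len(s),np.percentile(s,[0,2,98,100],axis=0).round(4)); print(proj(i,[[.657,.242,.066],[.657,.242,.078]]))
```

```text
2.0 [0.65628411 0.2410064  0.17839898] [-3.13967856e+00  6.98313289e-04  1.55650999e+00]
1184 [[0.6391 0.2243 0.0611]
 [0.6404 0.2266 0.0632]
 [0.6764 0.2629 0.067 ]
 [0.6784 0.2641 0.0705]]
[[271.66043048 201.91367974]
 [271.67094641 205.56140294]]
```

View pics/wrist0.png

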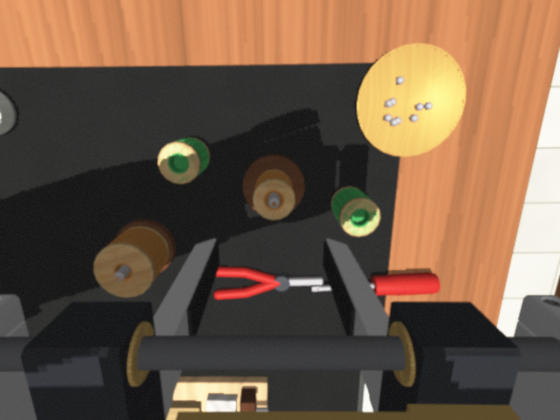

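The wrist view shows the amber spool with its spindle at (273,195), and the greens at (183,162) and (358,212) clear of the fingers. The three views agree to 2–3 mm. Descending.

Call:
arm_command --plan '[[[2,2,40,0,0,0,-0.36],[2,2,80,0,0,0,-0.36],[2,2,120,0,0,0,-0.36],[2,2,140,0,0,0,-0.36],[2,2,149,0,0,0,-0.36],[2,2,149,0,0,0,-0.36],[2,2,149,0,0,0,0.3],[2,2,149,0,0,0,0.6],[2,2,149,0,0,0,0.6],[2,2,149,0,0,0,0.6],[2,2,149,0,0,0,0.6],[2,2,149,0,0,0,0.6]]]' --squeeze 40

```text
time_s: 3.25
ee_pos: [0.659, 0.2421, 0.0322]
eef_rot: [3.14, -0.0, 1.555]
force: [-1.5, -1.0, 7.0]
grip_width: 0.0406
grip_force: 40.0
```

Call:
arm_command --plan '[[[0,0,-20,0,0,0,0.6],[0,0,-50,0,0,0,0.6],[0,0,-80,0,0,0,0.6],[0,0,-110,0,0,0,0.6],[0,0,-130,0,0,0,0.6],[0,0,-130,0,0,0,0.6],[0,0,-130,0,0,0,0.6]]]'

```text
time_s: 3.95
ee_pos: [0.6583, 0.2419, 0.1601]
eef_rot: [-3.141, 0.0, 1.555]
force: [-0.7, 1.1, -1.3]
grip_width: 0.0404
grip_force: 40.0
```

Run:
```python
from h import *
o=ctrl.get_obs(); print(o['time_s'],o['ee_pos'],o['eef_rot'],o['grip_width'],o['grip_force'])
for n in('scene',):
    p,d=cams.camera(n); i=cams.camera_info(n); c=proj(i,[o['ee_pos']])[0].astype(int); a=max(0,c[1]-75);b=max(0,c[0]-75)
    cv2.imwrite('pics/lift.png',cv2.resize(p[a:a+150,b:b+150],None,fx=4,fy=4)); print(b,a)
```

```text
3.95 [0.65830216 0.24193664 0.16005994] [-3.14091878e+00  2.29599675e-04  1.55488005e+00] 0.040410611809715336 39.99970581895468
308 151
```

View pics/lift.png

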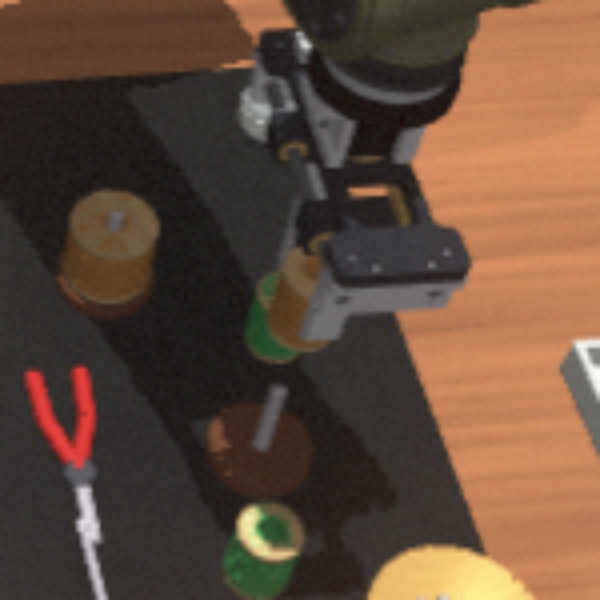

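The lift is clean: the spool hangs upright in the fingers and the bare spindle at (270,420) in the crop stands free. I carry it over the gap.

Call:
arm_command --plan '[[[-40,-13,0,0,0,0,0.6],[-80,-26,0,0,0,0,0.6],[-120,-39,0,0,0,0,0.6],[-160,-52,0,0,0,0,0.6],[-200,-65,0,0,0,0,0.6],[-240,-78,0,0,0,0,0.6],[-280,-91,10,0,0,0,0.6],[-320,-104,20,0,0,0,0.6],[-355,-115,30,0,0,0,0.6],[-378,-122,40,0,0,0,0.6],[-378,-122,40,0,0,0,0.6],[-378,-122,40,0,0,0,0.6]]]'

```text
time_s: 5.2
ee_pos: [0.5301, -0.1339, 0.12]
eef_rot: [-3.14, -0.001, 1.554]
force: [-1.1, 0.4, -1.1]
grip_width: 0.0404
grip_force: 40.0
```

Run:
```python
from h import *
o=ctrl.get_obs(); print(o['time_s'],o['ee_pos'],o['eef_rot'],o['force'],o['grip_width'])
V=[]
for n in('scene','wrist'):
    i=cams.camera_info(n); p,d=cams.camera(n); c=proj(i,[[.53,-.134,.06]])[0].astype(int)
    a=int(np.clip(c[1]-100,0,220)); b=int(np.clip(c[0]-65,0,430))
    if n=='wrist': v=cv2.resize(p,(400,300))
    else: v=cv2.resize(p[a:a+200,b:b+130],None,fx=3,fy=3)
    q=np.zeros((600,400,3),np.uint8); q[:v.shape[0],:v.shape[1]]=v; V.append(q); print(n,b,a)
cv2.imwrite('pics/over.png',np.hstack(V))
```

```text
5.2 [ 0.5300995  -0.13385952  0.11999035] [-3.13987274e+00 -7.09257270e-04  1.55387372e+00] [-1.08202786  0.39877255 -1.14843454] 0.04038283026183817
scene 160 122
wrist 205 122
```

View pics/over.png

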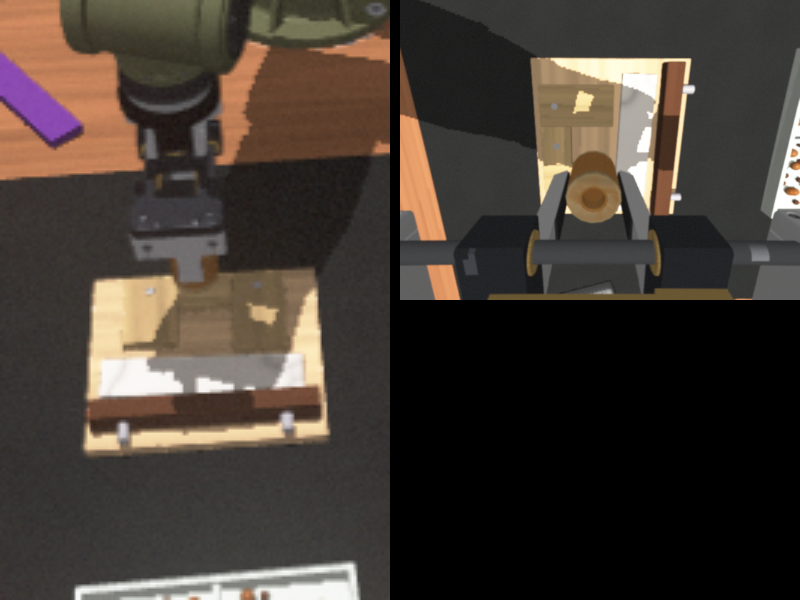

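The wrist view shows the spool upright at (595,185) in the mosaic, above the gap, with the white tile at (635,125) and the fence at (668,140). Lowering.

Call:
arm_command --plan '[[[0,0,30,0,0,0,0.6],[0,0,55,0,0,0,0.6],[0,0,70,0,0,0,0.6],[0,0,78,0,0,0,0.6],[0,0,82,0,0,0,0.6],[0,0,84,0,0,0,0.6],[0,0,84,0,0,0,0.6],[0,0,84,0,0,0,0.6]]]'

```text
time_s: 6.1
ee_pos: [0.5309, -0.1341, 0.0376]
eef_rot: [3.141, 0.0, 1.555]
force: [0.4, 0.1, -1.2]
grip_width: 0.0406
grip_force: 40.0
```

Call:
arm_command --plan '[[[0,0,2,0,0,0,0.6],[0,0,2,0,0,0,0.6]]]'

```text
time_s: 6.3
ee_pos: [0.5305, -0.1341, 0.035]
eef_rot: [3.141, 0.0, 1.555]
force: [-0.4, 0.4, -1.2]
grip_width: 0.0403
grip_force: 40.0
```

Call:
arm_command --plan '[[[0,0,2,0,0,0,0.6],[0,0,2,0,0,0,0.6]]]'

```text
time_s: 6.5
ee_pos: [0.5304, -0.134, 0.0328]
eef_rot: [-3.141, -0.0, 1.555]
force: [-0.3, -0.3, 0.1]
grip_width: 0.0402
grip_force: 40.0
```

Call:
arm_command --plan '[[[0,0,1,0,0,0,0.6],[0,0,1,0,0,0,0.6]]]'

```text
time_s: 6.7
ee_pos: [0.5306, -0.1341, 0.0321]
eef_rot: [3.141, 0.0, 1.555]
force: [-1.1, 0.1, 2.5]
grip_width: 0.0405
grip_force: 40.0
```

Call:
arm_command --plan '[[[0,0,1,0,0,0,0.6],[0,0,1,0,0,0,0.6]]]'

```text
time_s: 6.9
ee_pos: [0.5306, -0.1341, 0.0321]
eef_rot: [3.141, 0.0, 1.555]
force: [-7.3, 1.9, 15.3]
grip_width: 0.0403
grip_force: 40.0
```

Board contact is at TCP z = 0.032, as at the pick. I ease the down force by 1 mm and push along tool y.

Call:
arm_command --plan '[[[0,0,-1,0,0,0,0.6],[0,2,-1,0,0,0,0.6],[0,4,-1,0,0,0,0.6],[0,6,-1,0,0,0,0.6],[0,8,-1,0,0,0,0.6],[0,10,-1,0,0,0,0.6],[0,12,-1,0,0,0,0.6],[0,14,-1,0,0,0,0.6],[0,14,-1,0,0,0,0.6]]]' --squeeze 55

```text
time_s: 7.8
ee_pos: [0.5448, -0.1343, 0.0321]
eef_rot: [3.142, 0.0, 1.555]
force: [-2.8, 0.8, 5.3]
grip_width: 0.0403
grip_force: 55.0
```

Call:
arm_command --plan '[[[0,1,0,0,0,0,0.6],[0,2,0,0,0,0,0.6],[0,3,0,0,0,0,0.6],[0,3,0,0,0,0,0.6]]]'

```text
time_s: 8.2
ee_pos: [0.5476, -0.1344, 0.0321]
eef_rot: [-3.141, 0.0, 1.555]
force: [-3.8, -0.8, 5.6]
grip_width: 0.0405
grip_force: 55.0
```

Call:
arm_command --plan '[[[0,1,0,0,0,0,0.6],[0,2,0,0,0,0,0.6],[0,2,0,0,0,0,0.6]]]'

```text
time_s: 8.5
ee_pos: [0.5495, -0.1344, 0.0321]
eef_rot: [-3.141, 0.0, 1.555]
force: [-3.9, -0.5, 6.8]
grip_width: 0.0403
grip_force: 55.0
```

Call:
arm_command --plan '[[[0,1,0,0,0,0,0.6],[0,2,0,0,0,0,0.6],[0,2,0,0,0,0,0.6]]]'

```text
time_s: 8.8
ee_pos: [0.5507, -0.1344, 0.0322]
eef_rot: [-3.139, -0.0, 1.555]
force: [-11.1, -1.0, 12.7]
grip_width: 0.0403
grip_force: 55.0
```

Call:
arm_command --plan '[[[0,1,0,0,0,0,0.6],[0,2,0,0,0,0,0.6],[0,2,0,0,0,0,0.6]]]'

```text
time_s: 9.1
ee_pos: [0.5523, -0.1345, 0.0321]
eef_rot: [-3.138, -0.0, 1.555]
force: [-14.7, 0.5, 14.4]
grip_width: 0.0403
grip_force: 55.0
```

Call:
arm_command --plan '[[[0,1,-0.5,0,0,0,0.6],[0,2,-0.5,0,0,0,0.6],[0,2,-0.5,0,0,0,0.6]]]'

```text
time_s: 9.4
ee_pos: [0.554, -0.1344, 0.0322]
eef_rot: [-3.137, -0.0, 1.555]
force: [-15.0, -1.6, 11.5]
grip_width: 0.0402
grip_force: 55.0
```

Call:
arm_command --plan '[[[0,1,0,0,0,0,0.6],[0,1.5,0,0,0,0,0.6],[0,1.5,0,0,0,0,0.6],[0,1.5,0,0,0,0,0.6]]]'

```text
time_s: 9.8
ee_pos: [0.5551, -0.1345, 0.0322]
eef_rot: [-3.136, -0.001, 1.555]
force: [-17.0, -1.0, 13.4]
grip_width: 0.0404
grip_force: 55.0
```

Run:
```python
from h import *
o=ctrl.get_obs(); print(o['time_s'],o['ee_pos'],o['eef_rot'],o['force'],o['grip_width'])
V=[]
for n in('scene','wrist'):
    i=cams.camera_info(n); p,d=cams.camera(n)
    v=cv2.resize(p[180:280,180:280],(400,400),interpolation=cv2.INTER_CUBIC) if n=='scene' else cv2.resize(p,(400,300))
    q=np.zeros((400,400,3),np.uint8); q[:v.shape[0],:v.shape[1]]=v; V.append(q)
cv2.imwrite('pics/push.png',np.hstack(V))
```

```text
9.8 [ 0.55508762 -0.13449501  0.03217123] [-3.13618893e+00 -5.10051162e-04  1.55482325e+00] [-17.00327629  -0.98367187  13.39409667] 0.040386932184436314
```

View pics/push.png

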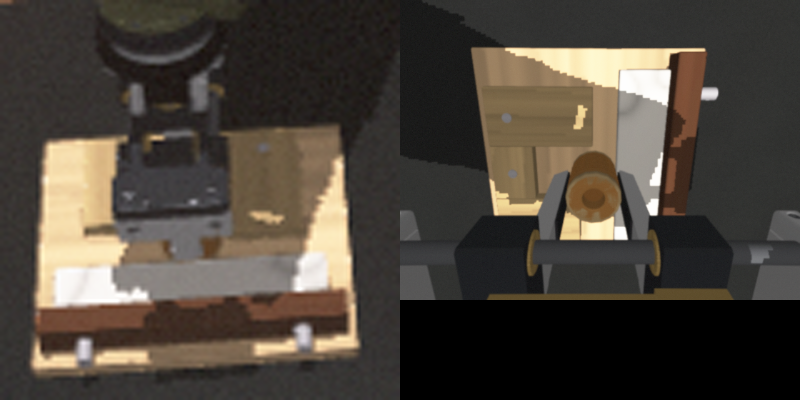

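The scene crop shows the tile (55–327, 255–305) lying along the fence, and the wrist view agrees. One numeric check of the angle and gap between them.

Run:
```python
from h import *
for n in('top','scene','wrist'):
    i=cams.camera_info(n); p,d=cams.camera(n); W=world(i,d); S=cv2.cvtColor(p,cv2.COLOR_BGR2HSV)
    box=(abs(W[...,0]-.585)<.05)&(abs(W[...,1]+.134)<.115)
    for nm,m,h in(('tile',box&(S[...,1]<45)&(S[...,2]>80)&(W[...,2]>.014)&(W[...,2]<.032)&(W[...,0]<.63),.024),('fence',box&(S[...,1]>110)&(S[...,2]<120)&(W[...,2]>.031)&(W[...,2]<.046)&(W[...,0]>.59),.038)):
        v,u=np.nonzero(m)
        if len(u)<50: print(n,nm,len(u)); continue
        g=ray(i,np.c_[u,v],h)*1000; b=(g[:,1]//8).astype(int)
        for side,q in(('rear',3),('front',97)):
            P=np.array([(g[b==k,1].mean(),np.percentile(g[b==k,0],q)) for k in set(b) if (b==k).sum()>4])
            c=np.polyfit(P[:,0],P[:,1],1); r=P[:,1]-np.polyval(c,P[:,0]); k=abs(r)<2*max(r.std(),.5); c=np.polyfit(P[k,0],P[k,1],1)
            print(n,nm,side,'slope %.4f x@-134 %.1f n%d y %.0f..%.0f'%(c[0],np.polyval(c,-134),k.sum(),P[:,0].min(),P[:,0].max()))
o=ctrl.get_obs(); print(o['time_s'],o['force'])
```

```text
top tile rear slope 0.0440 x@-134 573.0 n8 y -105..-46
top tile front slope 0.0097 x@-134 613.8 n9 y -105..-46
top fence rear slope -0.0020 x@-134 616.1 n10 y -107..-37
top fence front slope -0.0072 x@-134 632.2 n10 y -107..-37
scene tile rear slope 0.0185 x@-134 578.6 n22 y -220..-46
scene tile front slope 0.0215 x@-134 605.4 n22 y -220..-46
scene fence rear slope 0.0160 x@-134 619.3 n24 y -228..-43
scene fence front slope -0.0161 x@-134 635.4 n23 y -228..-43
wrist tile rear slope 0.0071 x@-134 577.5 n18 y -196..-46
wrist tile front slope 0.1240 x@-134 609.4 n19 y -196..-46
wrist fence rear slope 0.0180 x@-134 613.2 n17 y -162..-36
wrist fence front slope 0.0135 x@-134 633.6 n17 y -162..-36
10.05 [-16.3630739   -0.36978736  13.66005608]
```

The tile's slope (about 0.019) matches the fence's (0.016) to within about 0.5 mm at the ends, the fence is pressed in 5–6 mm, and the push reads about 16 N. Handing in.

```bash
python3 -c "
from station import ctrl
print(ctrl.hand_in())"
```

```text
the job is handed in; nothing more can be done
None
```

I handed the job in after about 10 s of robot time, but `hand_in()` returned no verdict; at hand-in the small spool was gripped upright on the board before the short stop, pushing with about 16 N, with the tile flush to about 0.5 mm and the fence pressed in 5–6 mm.

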